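Feel the gap of the spring plates with the blue gauge and hold it there

TASK

Take the blue-handled blade gauge out of the wooden stand and slide its blade straight down between the two sprung steel plates of the gap fixture, until it drags snugly and the black line across the blade is level with the tops of the plates, with its tip never bottoming on the base. Finish still holding the gauge upright and still at that depth; do not let go. Leave the red and yellow gauges in the stand and the small things behind the work where they are.

Things in the scene. Friction and masses are not known exactly. Their poses are not given: they have to be found in the camera images.
- gauge_blue_grip (a point): Centre of the handle of the blue gauge, the one to use. Gauge: blue plastic handle 14 (x) x 30 (y) x 40 (z) mm above a flat steel blade 5 mm thick (x), 20 mm wide (y), 70 mm long below the handle; 80 g more or less. It starts upright in one of the stand's three slots. z points up the handle; this point is 20 mm below the handle's top, 20 mm above its underside and 90 mm above the blade's tip.
- gauge_blue: The blue gauge itself; origin at the centre of the blade's tip, axes as above.
- blue_tip (a point): Centre of the tip (lower end) of the blue gauge's blade, 90 mm below its grip point.
- blue_line (a point): Centre of the blue gauge's blade at the black line round it, 40 mm above the tip, 50 mm below the grip point.
- gauge_red: Red-handled gauge, the same shape with a blade 6 mm thick; origin at its tip. Stays in the stand.
- gauge_yellow: Yellow-handled gauge, the same shape with a blade 4 mm thick; origin at its tip. Stays in the stand.
- gauge_stand: Wooden block 60 (x) x 170 (y) x 35 (z) mm, fixed, origin at the centre of its underside. Three slots, open at the top, 8 (x) x 25 (y) mm and 28 mm deep, at y = -55, 0 and +55 mm, one gauge in each in any order; the gauges' tips rest 7 mm above the table, and their handles end 117 mm above it.
- gap_fixture: Gap fixture, fixed to the table: aluminium base 116 (x) x 64 (y) x 10 (z) mm, blue end cheeks at x = +-46 mm that reach 59 mm up, and between them two upright steel plates that face each other along x. Origin at the centre of its underside.
- gap_mouth (a point): Middle of the gap between the two plates at the height of the plates' tops, 66 mm above the table. Axes as the fixture's: the gap is crossed along x and runs 44 mm along y, so the blade enters with its thickness along this x (either way round). The mouth is 11 mm wide at the top, tapers to 1 mm at 21 mm below this point and stays so to 46 mm below it; the base lies 56 mm below it. With the line level with this point the blade's tip is 40 mm below it.
- plate_near: Sprung steel plate on the fixture's -x side, 7 mm thick, 44 mm wide (y); origin at its inner face, at the height of the table. It gives way outwards along x up to 8 mm against a spring of 2.5 N/mm with 3 N preload, and so presses the 5 mm blade with about 8 N: each plate moves out about 2 mm, and the blade resists with up to 20 N while it spreads the plates in the taper and then drags evenly with about 5 to 8 N.
- plate_far: The like sprung plate on the fixture's +x side.
- press_die_1: Loose turned bright steel die, 34 mm across, 16 mm high, behind the work; leave it alone. Origin under its centre.
- press_die_5: Loose turned brown die, 30 mm across, 18 mm high; leave it alone. Origin under its centre.
- press_die_4: Loose turned brass die, 22 mm across, 26 mm high; leave it alone. Origin under its centre.
- loupe_1: Loose black eye loupe, 35 mm across, 39 mm high; leave it alone. Origin under its centre.
There are look-alikes about, which are no part of the job. There is more than one size of the gap_fixture; the job needs the larger.

How it is judged:
On the way, in this order (a step that is already met when the one before it is completed fails the run):
1. the blue gauge is held in the fingers, clear above the stand (z of blue_tip in the frame of gauge_stand above 0.045 m and contact force between the fingers and gauge_blue above 2 N), for 0.1 s.
2. its blade is between the plates, which press on it from both sides (z of blue_tip in the frame of gap_mouth below -0.015 m and horizontal distance between blue_tip and gap_mouth below 0.014 m and contact force between gauge_blue and plate_near above 1 N and contact force between gauge_blue and plate_far above 1 N), for 0.1 s.
At the end, for the whole second after the job is handed in: Blue gauge gripped by the fingers, still, upright within 7 degrees, blade between the plates and square to them within 8.5 degrees, within 12 mm of the middle of their width; black line within 5 mm of the height of the plate tops; each plate pressing on the blade with over 1 N (z of blue_line in the frame of gap_mouth between -0.005 and 0.005 m and y of blue_line in the frame of gap_mouth between -0.012 and 0.012 m and x of blue_line in the frame of gap_mouth between -0.006 and 0.006 m and contact force between gauge_blue and plate_near above 1 N and contact force between gauge_blue and plate_far above 1 N and angle between the x axis of gauge_blue and the x axis of gap_fixture, either way round below 0.15 rad and angle between gauge_blue's own z axis and vertical below 0.12 rad and contact force between the fingers and gauge_blue above 2 N and linear speed of gauge_blue below 0.01 m/s and angular speed of gauge_blue below 0.1 rad/s); the arm keeps its last pose, push and grip.
It fails at once if the blade's tip is bottomed on the fixture's base (z of blue_tip in the frame of gap_mouth below -0.0535 m and horizontal distance between blue_tip and gap_mouth below 0.03 m).
It fails at once if the red or yellow gauge is taken out of its slot or tipped over (distance of any of gauge_red, gauge_yellow from where it was at the start of the episode above 0.012 m).
It fails at once if a small thing behind the work is moved by more than 15 mm (distance of any of press_die_1, press_die_5, press_die_4, loupe_1 from where it was at the start of the episode above 0.015 m).
It also fails if it takes over 42 s, if anything falls off the work surface, if the arm or the gripper's body presses on something with over 40 N, if the wrist force passes 120 N, or if a joint passes its speed limit or range.

ROBOT

A 6-joint arm with a two-finger parallel gripper is mounted at the origin on a cart in front of the work surface, level with it; the furniture and walls round the work are solid. World frame = base frame: x ahead of the robot, y to its left, z up, the work surface at z = 0. Lengths are in m, angles in rad, forces in N, time in s.
With the tool pointing down it reaches from about 0.35 to 0.975 m from the base axis. Payload 4.9 kg.
Tool frame: the origin (TCP) lies between the finger pads; the fingertips stand 11 mm ahead of it and the grasp point (between the pads) lies 8 mm behind it; z points along the fingers, x is the direction in which the jaws open and shut, and the axes are right-handed (so a half turn about z gives the same grasp; the last joint's range is limited). The gripper opens to 85 mm and grips with 20 to 120 N. Pads are 22 mm wide; open, the fingers measure 114 mm over their backs; the gripper's body (76 mm by 85 mm) begins 54 mm behind the grasp point. The pads swing forward as they close: fully open they stand 13 mm farther back than shut.
Start: joints at [-1.421, 0.053, 1.613, -0, 1.476, -0.119], TCP at [0.166, -0.603, 0.203] pointing down, gripper open.
Joint ranges: [-3.01, 3.01], [-1.01, 2.22], [0.06, 2.58], [-1.02, 4.17], [0.09, 2.62], [-3.14, 3.14]. Speed limits (rad/s): [2.57, 2.57, 3.14, 3.14, 3.14, 3.14].

INTERFACE

Orientations are given as a rotation vector (axis times angle).
In Python, from plant import r, vision, nets gives the robot as it stands. The module is installed in compiled form; this text tells all that it offers.
- The arm moves only by the tool jog_arm, never from a script. Its argument "moves" is one flat list of numbers, 7 for each row, row after row: the shift along the world's x, y, z in m, then the turn, a rotation vector about the world's x, y, z in degrees, then the finger opening in m, from 0 to 0.0854. A call has 1 to 8 rows; each row shifts and turns the commanded pose from where the row before left it; what a row does not reach is not made up. A row lasts 1/8 s, in which the tool goes at most 62.5 mm and 10.7 degrees, less where a joint would pass 70% of its speed; a pose out of reach is approached as far as the arm can. A call is refused whole if a number of a shift passes 0.0625 or a number of a turn 10.7, either way. A call with a gripper value outside its range is refused whole. The fingers move at their own pace and stop on an object; "grip_force" is the grip in N (left out, the last holds). Time passes only in rows, so rows that do not move let the fingers close. It gives the time, the measured TCP pose, the force and the opening at its end, in the units of the state.
- r.sense(): the state, without advancing time (a new reading comes with each control period).
- vision.camera(name): name is "scene" or "top"; returns a dict with "image" (420x560x3 uint8, red, green, blue), "fx", "fy", "cx", "cy" (pixels), "extrinsics" (4x4, takes a point from world to camera coordinates). Camera axes: x right, y down, z forward; pixel columns grow to the right and rows downward; lengths in m; the calibration is good to about 2 mm. A picture is of the moment at which its call begins. There is no depth.
- r.hand_in(): hands the job in, once; it reports no verdict.
Trained networks look in a picture, given as the dict that the camera call returned (one of the last four; its "shot" number tells which), for a name from the list of things; names that differ only in an ending like _2 or _b are one class to them, and where a whole thing is asked for, a point or a joint stands for the part that bears it (a point fixed in the world has none). Each returns a list of dicts, best first, with "score" (0 to 1); they miss things now and then, are a little off and sometimes report something else, mostly with a low value. They report only what shows in the picture. A call takes as long as a camera call. They do not tell look-alikes from the thing itself.
- nets.masks_of(picture, target): "mask" (420x560 bool, what is visible of it) and "box" ([left, top, width, height] in pixels, round what is visible of it).
- nets.spot_point(picture, target): "pixel" ([column, row] in pixels: a listed point, or the origin of a listed thing).
The state is a dict: "t": time; "q": joint angles; "joint_vel": joint speeds; "joint_torque": joint torques, N m; "ee_pos": TCP position; "eef_rot": TCP orientation; "ft_force": force on the tool from outside, world axes, zero at the start; "torque": the same for the moment, N m; "gripper_width": finger opening in m.
Only numpy, scipy, OpenCV 4.12 (cv2) and the standard library are available. Lean on these libraries where they do the work, as an engineer would, in place of code of your own. Each camera call takes 0.05 s, during which the arm holds its last target. There are 200 camera calls.

## Working session

There is one attempt and no reset: what is moved stays moved. The work goes in short steps, Python scripts to look and compute and a tool call to move; the robot and the scene stay as the last step left them, time stands still between calls to the robot, and variables do not carry over. Pictures are saved under pics/ and viewed, on a budget of 10 in all, crops included, one or two more only if the job needs it, and the job is handed in when it is done.

Besides the shell and the picture viewer there is one more tool, called by a JSON object that holds its "api" and its "payload". jog_arm: Moves the arm, as the interface text tells. Its arguments: {"type":"object","properties":{"moves":{"type":"array"},"grip_force":{"type":"number"}},"required":["moves"]}

```bash
mkdir -p pics; cat > h.py <<'E'
import numpy as np, cv2
from plant import r, vision, nets
def save(p,n): cv2.imwrite('pics/'+n,p['image'][:,:,::-1])
def ray(p,uv):
    E=np.array(p['extrinsics']);R=E[:3,:3];t=E[:3,3]
    d=R.T@np.array([(uv[0]-p['cx'])/p['fx'],(uv[1]-p['cy'])/p['fy'],1.]);return -R.T@t,d
def atz(p,uv,z):
    c,d=ray(p,uv);return c+d*(z-c[2])/d[2]
def tri(ps,uvs):
    A=np.zeros((3,3));b=np.zeros(3)
    for p,u in zip(ps,uvs):
        c,d=ray(p,u);d=d/np.linalg.norm(d);M=np.eye(3)-np.outer(d,d);A+=M;b+=M@c
    return np.linalg.solve(A,b)
def proj(p,X):
    E=np.array(p['extrinsics']);c=E[:3,:3]@np.array(X)+E[:3,3];return np.array([p['fx']*c[0]/c[2]+p['cx'],p['fy']*c[1]/c[2]+p['cy']])
E
python3 - <<'E'
from h import *
np.set_printoptions(precision=4,suppress=True)
s=vision.camera('scene');t=vision.camera('top')
save(s,'s1.png');save(t,'t1.png')
for p in (s,t): print(ray(p,(280,210)),p['fx'])
Z=dict(gauge_blue_grip=.097,gap_mouth=.066,gap_fixture=0,gauge_stand=0,gauge_red=.007,gauge_yellow=.007,plate_near=0,plate_far=0)
for n,z in Z.items():
    for k,p in (('s',s),('t',t)):
        for d in nets.spot_point(p,n)[:3]: print(n,k,round(d['score'],2),np.round(d['pixel'],1),atz(p,d['pixel'],z))
print(r.sense())
E
```

```text
(array([0.24  , 0.5195, 0.7485]), array([ 0.3375, -0.5935, -0.7307])) 460.08024096014395
(array([ 0.4746, -0.0104,  1.0697]), array([ 0.0876,  0.0184, -0.9961])) 416.02104726413376
gauge_blue_grip s 0.78 [276.  285.1] [0.4633 0.1445 0.097 ]
gauge_blue_grip t 0.45 [222.6 252.4] [0.4647 0.1447 0.097 ]
gap_mouth s 0.72 [334.  201.4] [ 0.4691 -0.1091  0.066 ]
gap_mouth s 0.7 [274.1 302.8] [0.4592 0.1595 0.066 ]
gap_mouth s 0.64 [347. 174.] [ 0.4786 -0.1987  0.066 ]
gap_mouth t 0.87 [327.2 249. ] [ 0.4657 -0.1022  0.066 ]
gap_mouth t 0.67 [249.1 179.2] [0.6406 0.0815 0.066 ]
gap_mouth t 0.6 [377.4 232.9] [ 0.5009 -0.2234  0.066 ]
gap_fixture s 0.98 [350.4 185.9] [ 0.4784 -0.2341 -0.    ]
gap_fixture s 0.69 [335.2 224.7] [ 0.46   -0.1072  0.    ]
gap_fixture t 0.73 [376.5 238. ] [ 0.4897 -0.2345  0.    ]
gap_fixture t 0.65 [322.6 248.8] [ 0.466  -0.0966  0.    ]
gap_fixture t 0.58 [328.1 251.7] [ 0.4582 -0.1103  0.    ]
gauge_stand s 0.63 [274.4 313. ] [0.4693 0.1432 0.    ]
gauge_stand t 0.59 [230.9 252. ] [0.4642 0.1387 0.    ]
gauge_red s 0.66 [289.1 287.9] [0.4691 0.0863 0.007 ]
gauge_
[... 550 characters left out ...]
 0.    ]
plate_far s 0.64 [334.6 226.7] [ 0.4588 -0.1014  0.    ]
plate_far s 0.57 [344.7 188.5] [ 0.4866 -0.2198  0.    ]
plate_far t 0.46 [371.9 236.6] [ 0.4936 -0.223   0.    ]
plate_far t 0.45 [326.1 246.5] [ 0.4716 -0.1057  0.    ]
{'t': 0.9, 'q': array([-1.421 ,  0.0527,  1.6129,  0.    ,  1.476 , -0.119 ]), 'joint_vel': array([-0.    , -0.0015,  0.0005, -0.0001, -0.0003,  0.0005]), 'joint_torque': array([  0.0005, -39.3686, -37.0465,  -0.    ,   0.0005,  -0.    ]), 'ee_pos': array([ 0.166 , -0.6026,  0.2031]), 'eef_rot': array([ 2.499 , -1.9038,  0.    ]), 'ft_force': array([-0.5615,  0.3736, -0.2913]), 'torque': array([ 0.0447, -0.0201,  0.0056]), 'gripper_width': 0.0850813756697808}
```

View images.

```bash
python3 - <<'E'
import cv2
a=cv2.imread('pics/s1.png')[130:400,210:400];b=cv2.imread('pics/t1.png')[200:300,180:420]
cv2.imwrite('pics/s1c.png',cv2.resize(a,None,fx=2.2,fy=2.2,interpolation=cv2.INTER_CUBIC)[:600])
cv2.imwrite('pics/t1c.png',cv2.resize(b,None,fx=3.3,fy=3.3,interpolation=cv2.INTER_CUBIC))
E
```

```text
(no output)
```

View pics/s1c.png

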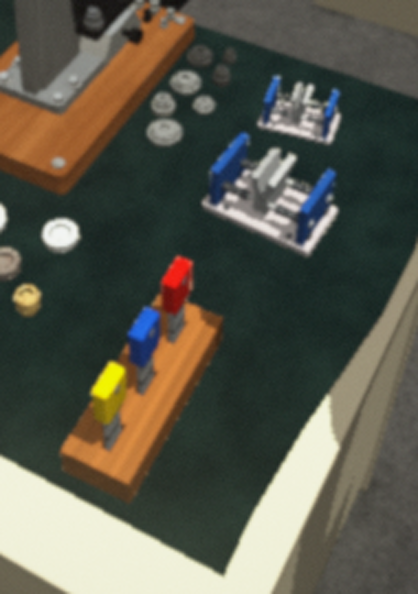

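View pics/t1c.png

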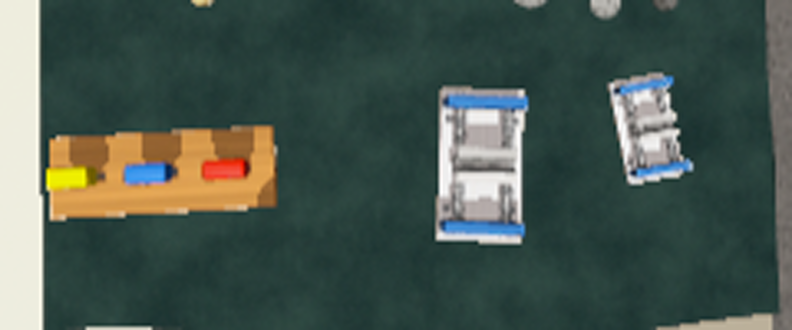

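View pics/t1.png

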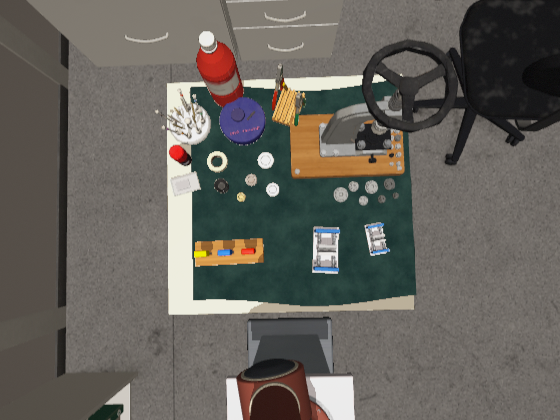

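The larger fixture is the one near top-view pixel (326,250), and the blue gauge is the middle one at (223,252). The fixture's x axis and the gauge's thickness both lie roughly along world x. Next I'll measure the yaws.

```bash
cat > m.py <<'E'
from h import *
np.set_printoptions(precision=4,suppress=True)
def blobs(p,lo,hi,minA=15):
    m=cv2.inRange(cv2.cvtColor(p['image'],cv2.COLOR_RGB2HSV),lo,hi)
    n,_,st,c=cv2.connectedComponentsWithStats(m);return [(c[i],st[i]) for i in range(1,n) if st[i,4]>=minA]
E
python3 - <<'E'
from m import *
s=vision.camera('scene');t=vision.camera('top')
C=dict(blue=((105,120,90),(125,255,255)),red=((0,170,100),(6,255,255)),yellow=((25,150,120),(35,255,255)))
for n,(lo,hi) in C.items():
    for k,p in (('s',s),('t',t)):
        for c,st in blobs(p,lo,hi):
            if st[4]<400 and (p is s or 210<c[1]<280): print(n,k,c,st)
E
```

```text
blue s [333.0566 171.434 ] [330 166   8  12  53]
blue s [360.5532 176.8723] [358 171   7  13  47]
blue s [314.1016 199.4453] [306 190  17  20 128]
blue s [354.708  216.6496] [347 206  16  22 137]
blue s [275.5545 280.6136] [268 269  15  27 220]
blue t [376.24 225.16] [368 223  16   5  25]
blue t [327.1795 230.5128] [315 229  25   4  78]
blue t [381.6786 250.2857] [374 249  15   4  28]
blue t [223.9333 251.7333] [218 250  13   5  45]
blue t [326.1667 268.4286] [314 267  25   5  84]
red s [154.9431 182.4878] [148 166  14  34 123]
red s [289.6888 258.7718] [283 247  14  26 241]
red s [519.7  267.05] [515 265  10   5  20]
red s [534.3878 313.6939] [529 311  12   7  49]
red t [248.0152 250.803 ] [242 248  13   6  66]
yellow s [258.9455 305.2636] [251 294  16  28 220]
yellow t [200.1139 253.5063] [194 251  15   6  79]
```

```bash
python3 - <<'E'
from m import *
s=vision.camera('scene');t=vision.camera('top')
a=atz(t,(327.18,230.5),.055);b=atz(t,(326.17,268.43),.055);d=a-b;print('fix t',a,b,(a+b)/2,np.degrees(np.arctan2(d[1],d[0])))
a=tri((s,t),((314.1,199.45),(327.18,230.5)));b=tri((s,t),((354.7,216.65),(326.17,268.43)));d=a-b;print('fix tri',a,b,(a+b)/2,np.degrees(np.arctan2(d[1],d[0])))
H={'r':((289.7,258.8),(248.0,250.8)),'b':((275.55,280.6),(223.93,251.73)),'y':((258.95,305.3),(200.1,253.5))}
P={}
for k,(u,v) in H.items():
    P[k]=tri((s,t),(u,v));print(k,P[k],atz(s,u,.099),atz(t,v,.112))
d=P['y']-P['r'];print('stand yaw',np.degrees(np.arctan2(-d[0],d[1])))
for n in('gap_mouth','gauge_blue_grip','blue_line'):
  for k,p in (('s',s),('t',t)):
    for e in nets.spot_point(p,n)[:3]:print(n,k,e['score'],e['pixel'])
for n in('gap_fixture','gauge_stand'):
    for e in nets.masks_of(t,n)[:2]:
        c=np.argwhere(e['mask'])[:,::-1].astype(np.float32);w=np.array([atz(t,x,.02)[:2] for x in c],np.float32)
        print(n,e['box'],cv2.minAreaRect(w))
E
```

```text
fix t [ 0.5104 -0.1048  0.055 ] [ 0.419  -0.0991  0.055 ] [ 0.4647 -0.1019  0.055 ] -3.6062561551306564
fix tri [ 0.5111 -0.1045  0.0555] [ 0.4185 -0.0992  0.0554] [ 0.4648 -0.1019  0.0554] -3.254229057022537
r [0.4677 0.0854 0.0981] [0.4683 0.0864 0.099 ] [0.467  0.0836 0.112 ]
b [0.4662 0.1406 0.1031] [0.4677 0.1382 0.099 ] [0.4663 0.1392 0.112 ]
y [0.4644 0.1961 0.1064] [0.4678 0.1927 0.099 ] [0.4638 0.1945 0.112 ]
stand yaw 1.6891483136085768
gap_mouth s 0.72 [332.9, 201.6]
gap_mouth s 0.71 [346.5, 169.4]
gap_mouth t 0.96 [327.7, 250.3]
gap_mouth t 0.78 [377.1, 235.2]
gauge_blue_grip s 0.82 [274.6, 283.8]
gauge_blue_grip t 0.48 [226.4, 252.6]
gauge_blue_grip t 0.24 [249.2, 179.9]
blue_line s 0.83 [272.8, 304.4]
blue_line t 0.55 [227.9, 251.8]
gap_fixture [366.9, 223.8, 22.9, 31.8] ((0.48972460627555847, -0.23003186285495758), (0.07710451632738113, 0.049680195748806), 9.5952730178833)
gap_fixture [309.6, 225.9, 31.2, 46.1] ((0.4656077027320862, -0.10197803378105164), (0.0655166357755661, 0.11465658247470856), 86.33384704589844)
gauge_stand [196.1, 238.3, 71.8, 25.9] ((0.4662274420261383, 0.1409820318222046), (0.06118360161781311, 0.17462405562400818), 1.5622056722640991)
```

{"api": "jog_arm", "payload": {"moves": [0.025, 0.04, 0, 0, 0, 4.8, 0.085, 0.025, 0.04, 0, 0, 0, 4.8, 0.085, 0.025, 0.04, 0, 0, 0, 4.8, 0.085, 0.025, 0.04, 0, 0, 0, 4.8, 0.085, 0.025, 0.04, 0, 0, 0, 4.8, 0.085, 0.025, 0.04, 0, 0, 0, 4.8, 0.085, 0.025, 0.04, 0, 0, 0, 4.8, 0.085, 0.025, 0.04, 0, 0, 0, 4.8, 0.085]}}

```text
t: 2.5
ee_pos: [0.3666, -0.2812, 0.2034]
eef_rot: [2.987, -0.972, 0.001]
ft_force: [0.3, 1.0, 1.1]
gripper_width: 0.0852
```

{"api": "jog_arm", "payload": {"moves": [0.0125, 0.055, 0, 0, 0, 4.8, 0.085, 0.0125, 0.055, 0, 0, 0, 4.8, 0.085, 0.0125, 0.055, 0, 0, 0, 4.8, 0.085, 0.0125, 0.055, 0, 0, 0, 4.8, 0.085, 0.0125, 0.055, 0, 0, 0, 4.8, 0.085, 0.0125, 0.055, 0, 0, 0, 4.8, 0.085, 0.0125, 0.055, 0, 0, 0, 4.8, 0.085, 0.0125, 0.037, 0, 0, 0, 4.8, 0.085]}}

```text
t: 3.5
ee_pos: [0.466, 0.1419, 0.2034]
eef_rot: [-3.141, -0.068, -0.001]
ft_force: [0.3, -0.8, 0.4]
gripper_width: 0.0851
```

{"api": "jog_arm", "payload": {"moves": [0, 0, 0, 0, 0, 0, 0.085, 0, 0, 0, 0, 0, 0, 0.085]}}

```text
t: 3.75
ee_pos: [0.4658, 0.1392, 0.203]
eef_rot: [3.141, 0.06, -0.001]
ft_force: [0.2, 0.7, -0.5]
gripper_width: 0.0847
```

```bash
cat >> m.py <<'E'
from scipy.spatial.transform import Rotation as Ro
def st():
    s=r.sense();R=Ro.from_rotvec(s['eef_rot']).as_matrix()
    print('t',s['t'],'pos',s['ee_pos'],'yaw',np.degrees(np.arctan2(R[1,0],R[0,0])),'z',R[:,2],'F',s['ft_force'],'w',s['gripper_width'],'q',s['q']);return s
E
python3 -c "
from m import *
st();s=vision.camera('scene');save(s,'s2.png')
cv2.imwrite('pics/s2c.png',cv2.resize(s['image'][150:390,200:420,::-1],None,fx=2.5,fy=2.5,interpolation=cv2.INTER_CUBIC))"
```

```text
t 3.75 pos [0.4658 0.1392 0.203 ] yaw 2.1869417512094302 z [-0.0003 -0.0005 -1.    ] F [ 0.1578  0.7349 -0.5069] w 0.08474271582756192 q [ 0.1374 -0.2892  1.9264 -0.0004  1.5047  0.0993]
```

View pics/s2c.png

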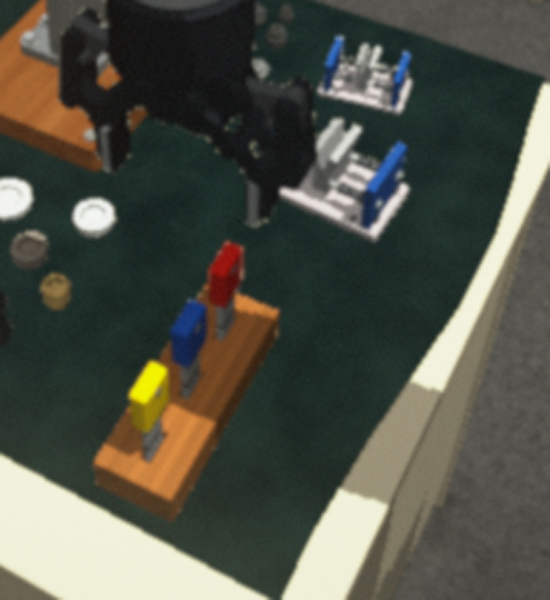

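{"api": "jog_arm", "payload": {"moves": [0, 0.001, -0.03, 0, 0, 0, 0.085, 0, 0, -0.03, 0, 0, 0, 0.085, 0, 0, -0.03, 0, 0, 0, 0.085, 0, 0, -0.024, 0, 0, 0, 0.085, 0, 0, 0, 0, 0, 0, 0.03, 0, 0, 0, 0, 0, 0, 0.03, 0, 0, 0, 0, 0, 0, 0.03, 0, 0, 0, 0, 0, 0, 0.0], "grip_force": 70}}

```text
t: 4.8
ee_pos: [0.4668, 0.1405, 0.0903]
eef_rot: [-3.141, -0.06, -0.003]
ft_force: [0.3, -0.1, -0.9]
gripper_width: 0.0129
```

{"api": "jog_arm", "payload": {"moves": [0, 0, 0, 0, 0, 0, 0.0, 0, 0, 0, 0, 0, 0, 0.0, 0, 0, 0, 0, 0, 0, 0.0, 0, 0, 0, 0, 0, 0, 0.0]}}

```text
t: 5.3
ee_pos: [0.4659, 0.1405, 0.089]
eef_rot: [3.141, 0.06, -0.0]
ft_force: [-0.6, -0.1, -0.2]
gripper_width: -0.0
```

```bash
python3 -c "
from m import *
st();s=vision.camera('scene');save(s,'s3.png')
cv2.imwrite('pics/s3c.png',cv2.resize(s['image'][200:390,200:380,::-1],None,fx=3,fy=3,interpolation=cv2.INTER_CUBIC))"
```

```text
t 5.3 pos [0.4659 0.1405 0.089 ] yaw 2.2057491615305347 z [-0.0001 -0.     -1.    ] F [-0.6311 -0.0921 -0.1897] w -1.2977083924876871e-05 q [ 0.1398 -0.1859  2.0363  0.      1.2913  0.1013]
```

View pics/s3c.png

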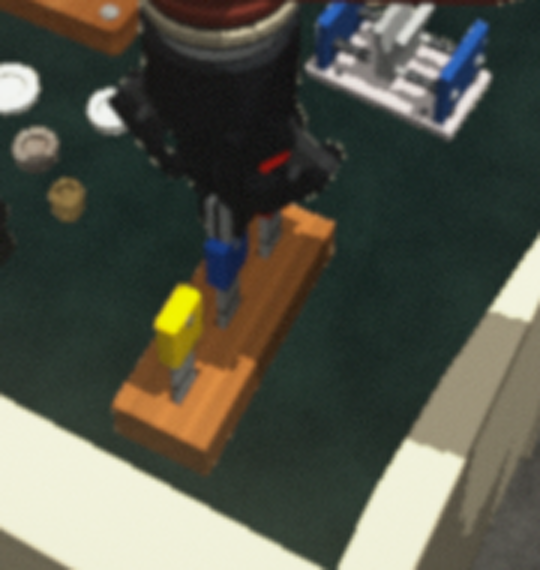

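```bash
python3 -c "
from m import *
s=vision.camera('scene');t=vision.camera('top')
for p in (s,t):
  for X in ([.466,.1405,.078],[.466,.1405,.097],[.466,.1405,.117],[.466,.1405,.007]): print(X,proj(p,X))
save(t,'t3.png')
cv2.imwrite('pics/st3.png',np.hstack([cv2.resize(s['image'][235:335,225:325,::-1],(400,400),interpolation=cv2.INTER_CUBIC),cv2.resize(t['image'][200:300,170:270,::-1],(400,400),interpolation=cv2.INTER_CUBIC)]))"
```

```text
[0.466, 0.1405, 0.078] [275.9456 288.9642]
[0.466, 0.1405, 0.097] [275.7512 282.6823]
[0.466, 0.1405, 0.117] [275.5389 275.824 ]
[0.466, 0.1405, 0.007] [276.6158 310.6153]
[0.466, 0.1405, 0.078] [225.6151 251.7008]
[0.466, 0.1405, 0.097] [224.3866 251.8052]
[0.466, 0.1405, 0.117] [223.0407 251.9196]
[0.466, 0.1405, 0.007] [229.8185 251.3436]
```

View pics/st3.png

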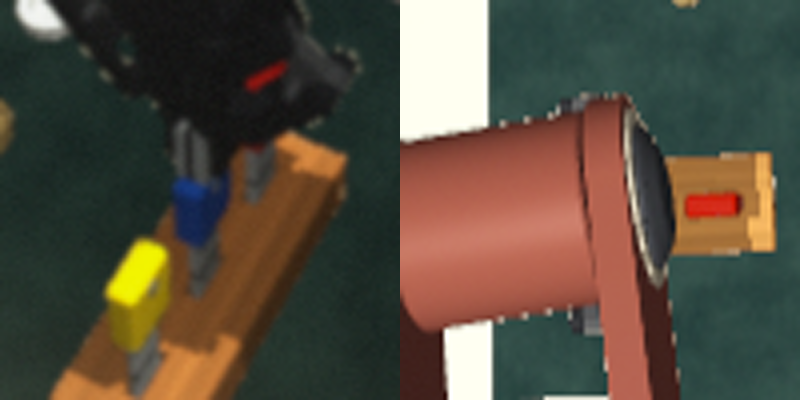

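```bash
python3 -c "
from m import *
s=vision.camera('scene')
for X in ([.416,.139,.205],[.516,.139,.205],[.424,.139,.205],[.508,.139,.205],[.516,.139,.225],[.516,.12,.205],[.466,.1255,.117],[.466,.1555,.117],[.466,.1555,.077]): print(X,proj(s,X))
"
```

```text
[0.416, 0.139, 0.205] [304.3829 254.0942]
[0.516, 0.139, 0.205] [246.9983 229.6654]
[0.424, 0.139, 0.205] [299.58   252.0496]
[0.508, 0.139, 0.205] [251.3855 231.5331]
[0.516, 0.139, 0.225] [246.1722 221.1189]
[0.516, 0.12, 0.205] [253.3287 221.6333]
[0.466, 0.1255, 0.117] [279.9244 269.306 ]
[0.466, 0.1555, 0.117] [271.0495 282.4965]
[0.466, 0.1555, 0.077] [271.6378 295.867 ]
```

```bash
python3 -c "
import cv2,numpy as np
a=cv2.imread('pics/s2.png')[190:270,225:325];b=cv2.imread('pics/s3.png')[240:320,240:300]
cv2.imwrite('pics/cmp.png',np.hstack([cv2.resize(a,(450,360),interpolation=cv2.INTER_CUBIC),cv2.resize(b,(330,440),interpolation=cv2.INTER_CUBIC)[:360]]))"
```

```text
(no output)
```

View pics/cmp.png

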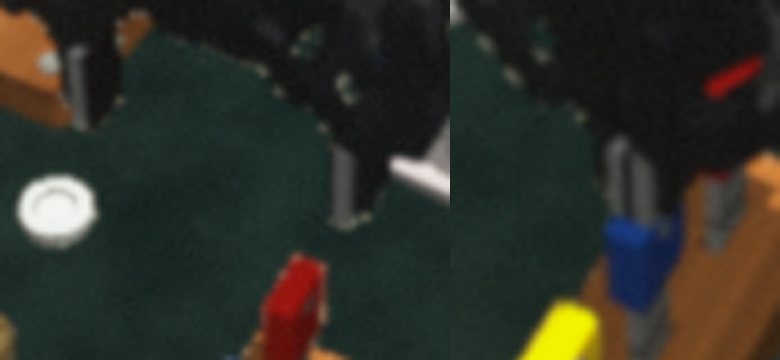

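The gripper closed to zero without gripping. In the picture the shut fingers sit on or just above the handle's top, with tips near (273,281). That is about 30–40 mm higher than the reported TCP implies, and the earlier open-finger view shows the same offset. I'll reopen, go lower and close again.

{"api": "jog_arm", "payload": {"moves": [0, 0, 0, 0, 0, 0, 0.085, 0, 0, 0, 0, 0, 0, 0.085, 0, 0, 0, 0, 0, 0, 0.085, 0, 0, 0, 0, 0, 0, 0.085, 0, 0, 0, 0, 0, 0, 0.085]}}

```text
t: 6.12
ee_pos: [0.466, 0.1404, 0.0891]
eef_rot: [-3.141, -0.06, 0.0]
ft_force: [0.8, -0.6, -1.2]
gripper_width: 0.0846
```

{"api": "jog_arm", "payload": {"moves": [0, 0, -0.011, 0, 0, 0, 0.085, 0, 0, -0.011, 0, 0, 0, 0.085, 0, 0, -0.011, 0, 0, 0, 0.085, 0, 0, 0, 0, 0, 0, 0.085]}}

```text
t: 6.62
ee_pos: [0.4647, 0.1403, 0.0543]
eef_rot: [3.141, 0.06, -0.005]
ft_force: [1.1, -0.6, -0.1]
gripper_width: 0.0851
```

```bash
python3 -c "
from m import *
st();s=vision.camera('scene');save(s,'s4.png')
cv2.imwrite('pics/s4c.png',cv2.resize(s['image'][220:340,210:350,::-1],None,fx=5,fy=5,interpolation=cv2.INTER_CUBIC))"
```

```text
t 6.625 pos [0.4647 0.1403 0.0543] yaw 2.2017249615770353 z [-0.0033 -0.0005 -1.    ] F [ 1.0951 -0.6057 -0.1286] w 0.08507555451634932 q [ 0.1397 -0.1409  2.0601 -0.      1.2257  0.1013]
```

View pics/s4c.png

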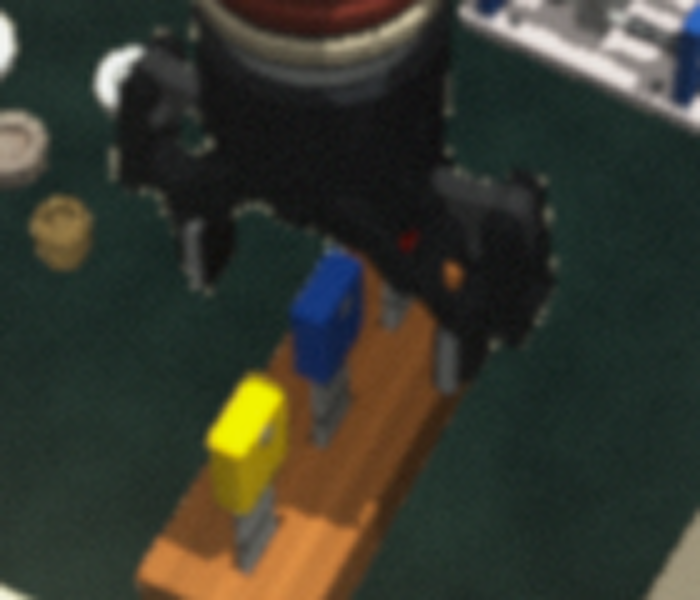

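Scene view: the open fingertips at about (251,278) and (300,298) straddle the blue handle at (276,283), a little low. I'll raise 6 mm and close.

{"api": "jog_arm", "payload": {"moves": [0, 0, 0.006, 0, 0, 0, 0.03, 0, 0, 0, 0, 0, 0, 0.03, 0, 0, 0, 0, 0, 0, 0.0, 0, 0, 0, 0, 0, 0, 0.0, 0, 0, 0, 0, 0, 0, 0.0, 0, 0, 0, 0, 0, 0, 0.0, 0, 0, 0, 0, 0, 0, 0.0], "grip_force": 70}}

```text
t: 7.55
ee_pos: [0.4663, 0.1405, 0.0624]
eef_rot: [-3.141, -0.06, -0.001]
ft_force: [0.4, 1.1, 2.9]
gripper_width: 0.0127
```

{"api": "jog_arm", "payload": {"moves": [0, 0, 0.01, 0, 0, 0, 0.0, 0, 0, 0.02, 0, 0, 0, 0.0, 0, 0, 0.025, 0, 0, 0, 0.0, 0, 0, 0.03, 0, 0, 0, 0.0, 0, 0, 0.03, 0, 0, 0, 0.0, 0, 0, 0.015, 0, 0, 0, 0.0, 0, 0, 0, 0, 0, 0, 0.0]}}

```text
t: 8.43
ee_pos: [0.4665, 0.1405, 0.193]
eef_rot: [-3.141, -0.06, -0.003]
ft_force: [0.4, -0.5, -1.2]
gripper_width: 0.0125
```

{"api": "jog_arm", "payload": {"moves": [0, -0.02, 0, 0, 0, -0.8, 0.0, 0, -0.04, 0, 0, 0, -0.8, 0.0, 0, -0.04, 0, 0, 0, -0.8, 0.0, 0, -0.04, 0, 0, 0, -0.8, 0.0, 0, -0.04, 0, 0, 0, -0.8, 0.0, -0.001, -0.04, 0, 0, 0, -0.8, 0.0, -0.0005, -0.022, 0, 0, 0, -0.8, 0.0, 0, 0, 0, 0, 0, 0, 0.0]}}

```text
t: 9.43
ee_pos: [0.4634, -0.1023, 0.1901]
eef_rot: [-3.139, 0.097, 0.005]
ft_force: [0.3, 0.1, -0.5]
gripper_width: 0.0129
```

```bash
python3 -c "
from m import *
st();s=vision.camera('scene');t=vision.camera('top');save(s,'s5.png');save(t,'t5.png')
for n in('gauge_blue_grip','blue_tip','blue_line','gap_mouth'):
  P=[nets.spot_point(p,n)[:2] for p in (s,t)]
  for k,L in zip('st',P): print(n,k,[(round(e['score'],2),e['pixel']) for e in L])
print([b for b in blobs(s,(105,120,90),(125,255,255))])
print([b for b in blobs(t,(105,120,90),(125,255,255)) if 210<b[0][1]<280])
cv2.imwrite('pics/st5.png',np.hstack([cv2.resize(s['image'][130:260,285:385,::-1],None,fx=4,fy=4,interpolation=cv2.INTER_CUBIC),cv2.resize(t['image'][210:290,285:375,::-1],None,fx=4,fy=6.5,interpolation=cv2.INTER_CUBIC)]))"
```

```text
t 9.425 pos [ 0.4634 -0.1023  0.1901] yaw -3.550251491285345 z [-0.0032  0.0014 -1.    ] F [ 0.2918  0.1258 -0.4731] w 0.012895619191659265 q [-0.3743 -0.3098  1.9642  0.0001  1.4907 -0.3124]
gauge_blue_grip s [(0.81, [343.4, 143.3])]
gauge_blue_grip t []
blue_tip s [(0.53, [338.5, 181.4])]
blue_tip t []
blue_line s [(0.84, [339.3, 167.8])]
blue_line t []
gap_mouth s [(0.96, [330.5, 205.7]), (0.68, [346.9, 171.0])]
gap_mouth t [(0.52, [377.3, 233.7]), (0.19, [206.5, 253.4])]
[(array([340.6364, 136.7955]), array([337, 132,   8,  10,  44], dtype=int32)), (array([332.9412, 171.4118]), array([330, 165,   7,  13,  51], dtype=int32)), (array([360.625 , 176.7917]), array([358, 171,   7,  13,  48], dtype=int32)), (array([314.9692, 197.8154]), array([307, 190,  16,  18,  65], dtype=int32)), (array([145.3899, 221.8375]), array([ 119,  202,   54,   39, 1126], dtype=int32)), (array([354.9695, 216.2443]), array([347, 206,  16,  21, 131], dtype=int32))]
[]
```

View pics/st5.png

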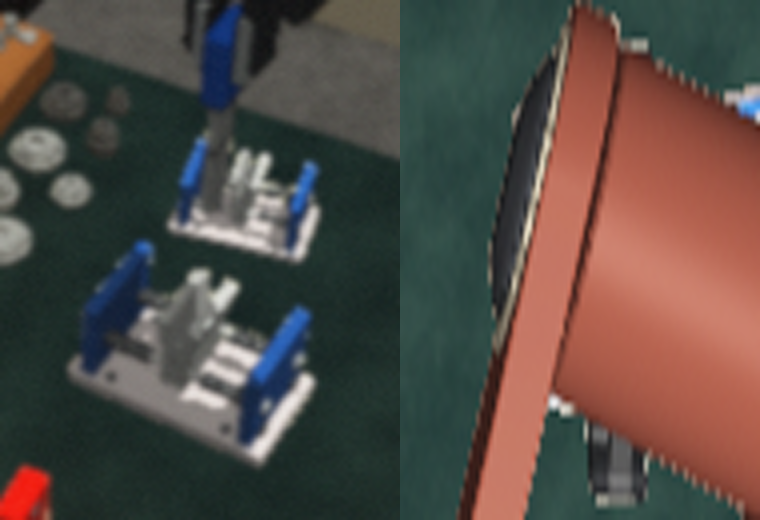

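```bash
python3 -c "
from m import *
s=vision.camera('scene')
X0=np.array([.4634,-.1023,0])
for n,z in (('tip',.1347),('line',.1747),('grip',.2247)): print(n,proj(s,X0+[0,0,z]))
print('mouth',proj(s,[.4648,-.102,.066]),'tip at mouth',proj(s,[.4634,-.1023,.066]))
J=[proj(s,X0+[0,0,.1347]+d)-proj(s,X0+[0,0,.1347]) for d in np.eye(3)*.01];print(J)
"
```

```text
tip [337.8444 179.9653]
line [339.5591 164.4071]
grip [341.8719 143.4223]
mouth [334.4598 204.3066] tip at mouth [335.1461 204.4479]
[array([-4.7141, -1.6678]), array([-2.1236,  3.1344]), array([ 0.4181, -3.7938])]
```

{"api": "jog_arm", "payload": {"moves": [0, 0, -0.02, 0, 0, 0, 0.0, 0, 0, -0.02, 0, 0, 0, 0.0, 0, 0, -0.015, 0, 0, 0, 0.0, 0, 0, -0.006, 0, 0, 0, 0.0, 0, 0, 0, 0, 0, 0, 0.0, 0, 0, 0, 0, 0, 0, 0.0]}}

```text
t: 10.72
ee_pos: [0.465, -0.1018, 0.1319]
eef_rot: [3.14, -0.093, 0.002]
ft_force: [-0.5, -0.1, -0.7]
gripper_width: 0.0129
```

```bash
python3 -c "
from m import *
st();s=vision.camera('scene');save(s,'s6.png')
for n in('gauge_blue_grip','blue_tip','blue_line','gap_mouth'):
  print(n,[(round(e['score'],2),e['pixel']) for e in nets.spot_point(s,n)[:2]])
for n,z in (('tip',.076),('line',.116),('grip',.166)): print(n,proj(s,[.4645,-.1016,z]))
cv2.imwrite('pics/s6c.png',cv2.resize(s['image'][150:240,295:375,::-1],None,fx=6.6,fy=6.6,interpolation=cv2.INTER_CUBIC))"
```

```text
t 10.725 pos [ 0.465  -0.1018  0.1319] yaw -3.3998613466387355 z [ 0.0013 -0.0005 -1.    ] F [-0.5366 -0.144  -0.7008] w 0.012883414839056981 q [-0.3719 -0.2626  2.0252 -0.      1.3776 -0.3126]
gauge_blue_grip [(0.79, [340.8, 169.1]), (0.18, [331.1, 226.2])]
blue_tip [(0.81, [334.7, 199.6])]
blue_line [(0.68, [336.7, 189.9])]
gap_mouth [(0.75, [333.6, 207.1]), (0.63, [348.0, 172.8])]
tip [334.8831 201.0798]
line [336.4222 186.9301]
grip [338.4908 167.9136]
```

View pics/s6c.png

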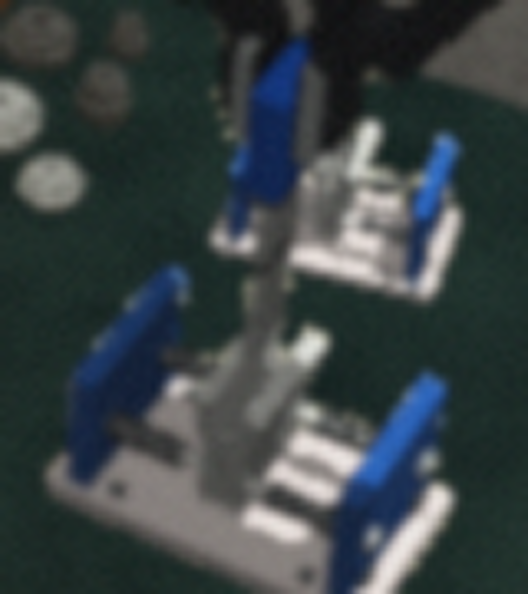

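The blade at crop (262,330) hangs over the gap between the plates, and the projections agree within 2–3 px. I'll descend in steps and watch the force.

{"api": "jog_arm", "payload": {"moves": [0, 0, -0.005, 0, 0, 0, 0.0, 0, 0, -0.005, 0, 0, 0, 0.0, 0, 0, -0.004, 0, 0, 0, 0.0, 0, 0, 0, 0, 0, 0, 0.0]}}

```text
t: 11.48
ee_pos: [0.4641, -0.1014, 0.1164]
eef_rot: [-3.14, 0.093, 0.002]
ft_force: [1.2, -0.6, -1.4]
gripper_width: 0.0128
```

{"api": "jog_arm", "payload": {"moves": [0, 0, -0.003, 0, 0, 0, 0.0, 0, 0, -0.003, 0, 0, 0, 0.0, 0, 0, 0, 0, 0, 0, 0.0]}}

```text
t: 11.85
ee_pos: [0.4644, -0.1015, 0.1109]
eef_rot: [-3.14, 0.093, 0.0]
ft_force: [0.2, -1.1, -1.6]
gripper_width: 0.0128
```

{"api": "jog_arm", "payload": {"moves": [0, 0, -0.003, 0, 0, 0, 0.0, 0, 0, -0.003, 0, 0, 0, 0.0, 0, 0, 0, 0, 0, 0, 0.0]}}

```text
t: 12.22
ee_pos: [0.4651, -0.1018, 0.1059]
eef_rot: [3.14, -0.093, 0.002]
ft_force: [1.0, 0.0, 3.1]
gripper_width: 0.0127
```

{"api": "jog_arm", "payload": {"moves": [0, 0, -0.003, 0, 0, 0, 0.0, 0, 0, -0.003, 0, 0, 0, 0.0, 0, 0, 0, 0, 0, 0, 0.0]}}

```text
t: 12.6
ee_pos: [0.4654, -0.1021, 0.1009]
eef_rot: [3.139, -0.093, 0.003]
ft_force: [-1.1, 1.0, 8.6]
gripper_width: 0.0125
```

{"api": "jog_arm", "payload": {"moves": [0, 0, -0.003, 0, 0, 0, 0.0, 0, 0, -0.003, 0, 0, 0, 0.0, 0, 0, -0.003, 0, 0, 0, 0.0, 0, 0, -0.003, 0, 0, 0, 0.0, 0, 0, -0.002, 0, 0, 0, 0.0, 0, 0, 0, 0, 0, 0, 0.0, 0, 0, 0, 0, 0, 0, 0.0]}}

```text
t: 13.48
ee_pos: [0.4653, -0.102, 0.0863]
eef_rot: [3.139, -0.093, 0.003]
ft_force: [-0.4, 0.6, 5.0]
gripper_width: 0.0129
```

```bash
python3 -c "
from m import *
st();s=vision.camera('scene');save(s,'s7.png')
for n in('gauge_blue_grip','blue_tip','blue_line','gap_mouth'):
  print(n,[(round(e['score'],2),e['pixel']) for e in nets.spot_point(s,n)[:2]])
for n,z in (('line',.066),('grip',.116),('under',.096)): print(n,proj(s,[.4645,-.1016,z]))
cv2.imwrite('pics/s7c.png',cv2.resize(s['image'][165:235,300:375,::-1],None,fx=8,fy=8,interpolation=cv2.INTER_CUBIC))"
```

```text
t 13.475 pos [ 0.4653 -0.102   0.0863] yaw -3.400965215208743 z [ 0.0017 -0.001  -1.    ] F [-0.3774  0.6256  4.9684] w 0.012945809075704393 q [-0.372  -0.2118  2.0631 -0.0004  1.2883 -0.3125]
gauge_blue_grip [(0.59, [335.1, 184.1])]
blue_tip [(0.5, [333.1, 215.5])]
blue_line [(0.66, [289.6, 287.6]), (0.63, [331.5, 214.7])]
gap_mouth [(0.73, [330.4, 203.2]), (0.51, [347.4, 174.2])]
line [334.5131 204.4809]
grip [336.4222 186.9301]
under [335.6405 194.1166]
```

View pics/s7c.png

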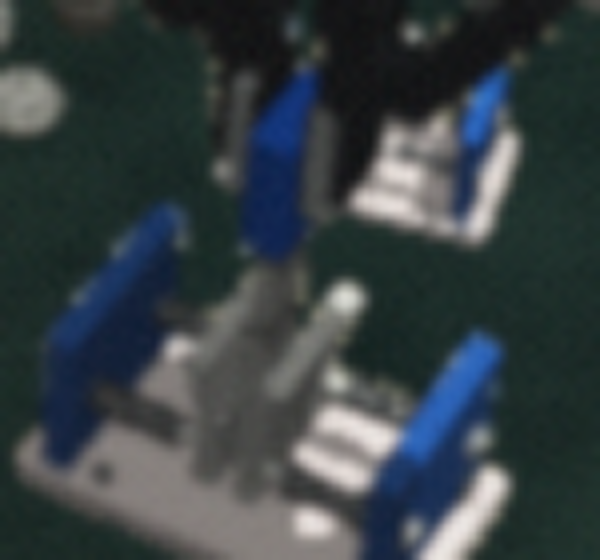

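{"api": "jog_arm", "payload": {"moves": [0, 0, -0.0025, 0, 0, 0, 0.0, 0, 0, -0.0025, 0, 0, 0, 0.0, 0, 0, 0, 0, 0, 0, 0.0, 0, 0, 0, 0, 0, 0, 0.0, 0, 0, 0, 0, 0, 0, 0.0]}}

```text
t: 14.35
ee_pos: [0.4652, -0.102, 0.0812]
eef_rot: [3.139, -0.093, 0.002]
ft_force: [-0.8, 0.7, 5.6]
gripper_width: 0.013
```

```bash
python3 - <<'E'
from m import *
st()
S=[vision.camera('scene') for _ in range(4)];s=dict(S[0]);save(s,'s8.png')
acc=np.mean([p['image'].astype(float) for p in S],0).astype(np.uint8)
ims={'s1':cv2.imread('pics/s1.png')[:,:,::-1],'s6':cv2.imread('pics/s6.png')[:,:,::-1],'s7':cv2.imread('pics/s7.png')[:,:,::-1],'s8':acc}
# bottom front edge midpoint of the handle, expected z
ex={'s1':(.466,.1405,.077),'s6':(.4645,-.1016,.146),'s7':(.4645,-.1016,.1012),'s8':(.4645,-.1016,.096)}
for k,im in ims.items():
    X=np.array(ex[k]);u=proj(s,X+[0,.015,0])
    c=int(round(u[0]));b=im[:,c-1:c+2].astype(float).mean(1);bl=b[:,2]-b[:,0]   # blueness profile down the column
    r0=int(u[1]);seg=bl[r0-10:r0+8];h=np.median(seg[3:8])/2
    rows=[i for i in range(5,len(seg)-1) if seg[i]>=h>seg[i+1]]
    i=rows[0];edge=r0-10+i+(seg[i]-h)/(seg[i]-seg[i+1])
    print(k,'pred',u,'edge row',round(edge,2),'diff px',round(edge-u[1],2),'mm/px',round(10/ (u-proj(s,X+[0,.015,.01]))[1],2))
print(nets.spot_point(S[3],'blue_line')[:2],nets.spot_point(S[3],'gauge_blue_grip')[:1],proj(s,[.4645,-.1016,.116]))
E
```

```text
t 14.35 pos [ 0.4652 -0.102   0.0812] yaw -3.40302445401945 z [ 0.0015 -0.0009 -1.    ] F [-0.7559  0.6841  5.5855] w 0.013038550172604624 q [-0.372  -0.2054  2.0669 -0.0003  1.2783 -0.3125]
s1 pred [271.6378 295.867 ] edge row 295.0 diff px -0.87 mm/px 3.08
s6 pred [334.4147 180.4261] edge row 179.88 diff px -0.55 mm/px 2.59
s7 pred [332.7111 196.9822] edge row 196.68 diff px -0.31 mm/px 2.78
s8 pred [332.5212 198.8273] edge row 198.45 diff px -0.38 mm/px 2.81
[{'pixel': [332.9, 209.4], 'score': 0.73}] [{'pixel': [237.0, 239.7], 'score': 0.65}] [336.4222 186.9301]
```

```bash
python3 -c "
from m import *
s=st();print(s['joint_vel']);print(r.hand_in())"
```

```text
t 14.65 pos [ 0.4652 -0.102   0.0813] yaw -3.404288360491901 z [ 0.0016 -0.001  -1.    ] F [-0.4426 -0.3718  5.4423] w 0.012749307381228026 q [-0.372  -0.2054  2.0669 -0.0004  1.2783 -0.3125]
[ 0.0009  0.0003 -0.0003  0.0015 -0.0008 -0.0005]
the job is handed in; nothing more can be done
None
```

The blue gauge is in the larger fixture's gap, held upright and still at line depth, and I handed the job in at about 14.7 s. No verdict was reported.

**Last checks**
- **Drag:** the vertical force is a steady 5.4 N, within the expected 5–8 N. It rose where the blade should first meet the taper.
- **Hold:** the fingers read about 13 mm on the 14 mm handle. The tool is vertical and the joints are at rest.
- **Squareness:** tool yaw is -3.4°, against -3.3 to -3.6° measured for the fixture.
- **Depth:** arm travel since the grasp puts the line about level with the plate tops. The handle's lower edge in the scene image agrees within about 1.5 mm.

**What failed or disagreed**
- **First grasp:** it closed on nothing, because the fingers sat roughly 30–40 mm higher than the reported TCP and stated finger geometry imply. I reopened, went down 27 mm net and regripped. I did not find the cause, so I took depths from the arm's travel after that grasp.
- **Networks at the end:** they were unreliable, with the last handle detection landing far off. The line detection was 5 px below the predicted centre of the line, but close to where its front edge should show.
- **Top camera:** the arm blocked its view of the fixture, so the final position was checked from the scene camera only.
- **Picture budget:** I viewed 11 pictures, one over.

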